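# Close the flushing pot and hold its purge slide open at the index

### The arm

A 6-joint arm with a two-finger parallel gripper is mounted at the origin on a cart in front of the work surface, level with it; the furniture and walls round the work are solid. World frame = base frame: x ahead of the robot, y to its left, z up, the work surface at z = 0. Lengths are in m, angles in rad, forces in N, time in s.
With the tool pointing down it reaches from about 0.35 to 0.8 m from the base axis. Payload 7.3 kg.
Tool frame: the origin (TCP) lies on the centre line of the jaws, within the pads' length; the fingertips stand robot.tips_ahead ahead of it and the grasp point (between the pads) lies 2 mm behind it (robot.tips_ahead is the distance from the TCP to the fingertips, in m); z points along the fingers, y is the line along which they close (so a half turn about z gives the same grasp; the last joint's range is limited). The gripper opens to 85 mm and grips with 20 to 120 N. Pads are 22 mm wide; open, the fingers measure 114 mm over their backs; the gripper's body (76 mm by 85 mm) begins 54 mm behind the grasp point. The pads swing forward as they close: fully open they stand 13 mm farther back than shut.
Start: joints at [-1.264, 0.342, 1.524, -0, 1.275, -0.146], TCP at [0.23, -0.472, 0.222] pointing down, gripper open.
Joint ranges: [-2.53, 2.53], [-0.77, 2.02], [0.04, 2.7], [-1, 4.14], [0.28, 2.66], [-3.11, 3.11]. Speed limits (rad/s): [2.57, 2.57, 3.14, 3.14, 3.14, 3.14].

### API

Orientations are given as a 3x3 rotation matrix whose columns are the frame's x, y, z axes.
In Python, from bench import robot, eyes, models gives the robot as it stands.
- The arm moves only by the shell command python3 -m creep 'ROWS' [FORCE]. ROWS is a JSON object of lists of equal length, an entry for each row: "delta_rot": the turn, a rotation vector about the tool's x, y, z in rad, a list of three; "offset": the shift along the tool's x, y, z in cm, a list of three; "hand": the opening, from 0 (shut) to 1 (fully open). A call has 1 to 5 rows; each row shifts and turns the commanded pose from where the row before left it, along the tool's axes as they then stand; what a row does not reach is not made up. A row lasts 1/8 s, in which the tool goes at most 62.5 mm and 10.7 degrees, less where a joint would pass 70% of its speed; a pose out of reach is approached as far as the arm can. A call with a gripper value outside its range is refused whole. The fingers move at their own pace and stop on an object; FORCE is the grip in N (left out, the last holds). Time passes only in rows, so rows that do not move let the fingers close. It gives the time, the measured TCP pose, the force, the opening and the grip force at its end, in the units of the state.
- robot.get_obs(): the state, without advancing time (a new reading comes with each control period).
- eyes.camera(name): name is "scene" or "top" or "wrist"; returns (picture, depth): 400x640x3 uint8, red, green, blue; 400x640 float32, m along the optical axis (not along the pixel's ray), 0 where there is no reading.
- eyes.camera_params(name): a dict with "intrinsics" (3x3 intrinsics, pixels), "dist_coeffs" ([k1, k2, p1, p2, k3] as OpenCV has them; the pictures are not rectified), "world_to_cam" (4x4, takes a point from world to camera coordinates). Camera axes: x right, y down, z forward; pixel columns grow to the right and rows downward; lengths in m; the calibration is good to about 2 mm. A picture is of the moment at which its call begins: read the wrist's pose just before it. camera_params takes no time and is no camera call; for the wrist camera it gives the pose at the moment of the call.
- robot.job_done(): hands the job in; it is judged then, once.
Trained networks look in the newest picture that a camera, given by its name, has taken for a name from the list of things; names that differ only in an ending like _2 or _b are one class to them, and where a whole thing is asked for, a point or a joint stands for the part that bears it (a point fixed in the world has none). Each returns a list of dicts, best first, with "conf" (0 to 1); they miss things now and then, are a little off and sometimes report something else, mostly with a low value. They report only what shows in the picture. A call takes as long as a camera call.
- models.trace(label, camera): "mask" (400x640 bool, what is visible of it).
- models.spot_point(label, camera): "centre" ([x, y, z] in m, in the coordinates of the camera as it stood for that picture, good to about 4 mm: a listed point, or the origin of a listed thing).
The state is a dict: "time": time; "joint_pos": joint angles; "dq": joint speeds; "effort": joint torques, N m; "position": TCP position; "tcp_rot": TCP orientation; "force": force on the tool from outside, world axes, zero at the start; "torque": the same for the moment, N m; "opening": opening from 0.0 (shut) to 1.0 (fully open); "gripper_force": force on a finger pad.
Only numpy, scipy, OpenCV 4.12 (cv2) and the standard library are available. Lean on these libraries where they do the work, as an engineer would, in place of code of your own. Each camera call takes 0.05 s, during which the arm holds its last target. There are 200 camera calls.

### The job

Put the cover that fits, the larger of the two, on the flushing pot so that it sits seated and level, and let go of it. Then pull the stand's spring-return purge slide out by its upright handle until its pointer stands opposite the index clip on the rail, and keep holding it there: the program finishes while the gripper still holds the slide at the index. Leave the index clip as it is set and the other things on the bench where they are.

Things in the scene. Friction and masses are not known exactly. Their poses are not given: they have to be found in the camera images.
- pot_stand: Flushing stand, fixed: grey base plate 295 x 120 x 12 mm, at its far end an open pot (84 mm outside, mouth 71 mm, 50 mm tall), before it a valve block and spring barrel up to 49 mm high, ending at x = -47 mm. Origin on the bench; x points from handle to pot, z up; plate x -180 to +115, y -60 to +60 mm; pot centre x = +60 mm. The slide is pulled along -x, away from the pot.
- pot_rim (a point): Centre of the pot's mouth, in the plane of its rim, 62 mm above the bench; axes as the stand's.
- cover: The larger loose cover, lying knob up: disc 90 mm across (8 to 14 mm above the origin), under it a spigot 66 mm across, 8 mm deep, that enters the pot's mouth; on top a round knob 28 mm across (20 to 46 mm up). Origin: centre of the spigot's underside, z up. Seated, the disc rests on the rim and the origin is 8 mm below pot_rim. 0.18 to 0.35 kg.
- small_cover: The smaller loose cover of the same form, 60 mm across, knob 22 mm across, 46 mm high; too small for the pot. Not used. It may lie on either side of the stand.
- handle_grip (a point): Grip point on the axis of the slide's upright handle, a dark round post 16 mm thick from 54 to 98 mm above the bench, top at 102 mm; this point is 77 mm above the bench, axes as the stand's. With the slide home it is at stand x = -85 mm, y = 0. Nothing else within 60 mm of the handle is higher than 49 mm.
- purge_slide (a joint): How far the slide is pulled out, m: 0 home, stop at 0.085. A spring pulls it home: 4 N at 0, 1 N more for each 10 mm. It goes home when let go.
- pointer_tip (a point): Tip of the pointer that stands out sideways (+y of the stand) from the slide at the handle's foot, 37 mm above the bench.
- index_clip (a joint): Where the index clip is set on the rail, m: equal to the purge_slide value at which the pointer is level with it (0.034 to 0.060). Friction keeps it there.
- index_tip (a point): Tip of the index clip's fin, which points from the rail towards the slide, 37 mm above the bench. Level with each other: pointer_tip and index_tip have the same x in the stand's frame (they stand side by side, 1 mm apart in y).
- rotor: Grey metal drum, 41 mm across, 34 mm high; a bystander, origin at the centre of its underside.
- spanner_left: Open-ended spanner, 132 mm long; a bystander, origin at the centre of its underside.
- bush: Plain metal bush standing on end, 27 mm across, 26 mm high; a bystander, origin at the centre of its underside.
- retainer_0: Light metal ring, 32 mm across, 14 mm high; a bystander, origin at the centre of its underside.
- piston_b: Grey piston, 37 mm; a bystander, origin at the centre of its underside.
- spool_valve: Small turned metal spool, 33 mm across, 34 mm high; a bystander, origin at the centre of its underside.

How it is judged:
On the way:
1. the larger cover sits seated and level on the pot, let go, with the purge slide still home (horizontal distance between cover and pot_rim below 0.005 m and z of cover in the frame of pot_rim between -0.01 and -0.006 m and angle between cover's own z axis and vertical below 0.05 rad and contact force between the fingers and cover below 0.2 N and value of joint purge_slide below 0.006 m), for 0.2 s.
At the end, for the whole second after the job is handed in: Larger cover seated on the pot (centred within 5 mm, origin 6 to 10 mm below the rim, tilt under 0.05 rad), at rest, untouched; the gripper holds the handle with over 2.5 N; the slide is still, free of the small cover, pointer within 5 mm of the index tip along the pull (horizontal distance between cover and pot_rim below 0.005 m and z of cover in the frame of pot_rim between -0.01 and -0.006 m and angle between cover's own z axis and vertical below 0.05 rad and contact force between each of the arm, the fingers and cover below 0.2 N and contact force between small_cover and purge_slide below 0.2 N and x of pointer_tip in the frame of index_tip between -0.005 and 0.005 m and velocity of joint purge_slide between -0.01 and 0.01 m/s and contact force between the fingers and purge_slide above 2.5 N and linear speed of cover below 0.02 m/s); the arm keeps its last pose, push and grip.
It fails at once if the index clip is shifted by more than 4 mm (distance of index_tip from where it was at the start of the episode above 0.004 m).
It fails at once if a bystander or the smaller cover is moved by more than 40 mm (distance of any of rotor, spanner_left, bush, retainer_0, piston_b, spool_valve, small_cover from where it was at the start of the episode above 0.04 m).
It also fails if it takes over 54 s, if anything falls off the work surface, if the arm or the gripper's body presses on something with over 40 N, if the wrist force passes 120 N, or if a joint passes its speed limit or range.

## Working session

There is one attempt and no reset: what is moved stays moved. The work goes in short steps, Python scripts to look and compute and a shell command to move; the robot and the scene stay as the last step left them, time stands still between calls to the robot, and variables do not carry over. Pictures are saved under pics/ and viewed, at most 12 in all, crops included, and the job is handed in when it is done.

```bash
mkdir -p pics; ls; cat > h.py <<'E'
import numpy as np, cv2
from bench import robot, eyes, models
def w(cam,p):
    T=np.array(eyes.camera_params(cam)["world_to_cam"]); return (np.linalg.inv(T)@np.r_[p,1])[:3]
def spot(label,cam,n=2):
    return [(round(d["conf"],2),np.round(w(cam,d["centre"]),4).tolist()) for d in models.spot_point(label,cam)[:n]]
def cloud(cam,depth,mask):
    P=eyes.camera_params(cam); K=np.array(P["intrinsics"]); D=np.array(P["dist_coeffs"])
    m=mask&(depth>0); v,u=np.nonzero(m); z=depth[m]
    xy=cv2.undistortPoints(np.c_[u,v].astype(np.float64)[:,None],K,D)[:,0]
    c=np.c_[xy*z[:,None],z,np.ones(len(z))]
    return (c@np.linalg.inv(np.array(P["world_to_cam"])).T)[:,:3]
E
python3 - <<'E'
from h import *
s=robot.get_obs();print(s["time"],s["position"],np.round(s["tcp_rot"],3).tolist(),robot.tips_ahead)
for c in ("top","scene"):
    im,d=eyes.camera(c);cv2.imwrite(f"pics/{c}0.png",im[:,:,::-1])
    for l in ["pot_stand","pot_rim","cover","small_cover","handle_grip","pointer_tip","index_tip"]:
        print(c,l,spot(l,c))
E
```

```text
pics
0.0 [ 0.22957736 -0.47167725  0.22109975] [[0.899, 0.437, -0.0], [0.437, -0.899, 0.001], [0.0, -0.002, -1.0]] 0.017
top pot_stand [(0.66, [0.6273, 0.0334, 0.0032])]
top pot_rim [(0.86, [0.6798, 0.0137, 0.0652])]
top cover [(0.71, [0.5224, 0.2593, 0.0009])]
top small_cover [(0.85, [0.4646, -0.2767, 0.002])]
top handle_grip [(0.74, [0.5395, 0.0426, 0.0771]), (0.28, [0.5459, 0.0792, 0.0421])]
top pointer_tip [(0.74, [0.5454, 0.0776, 0.0426])]
top index_tip [(0.53, [0.4993, 0.0833, 0.0374])]
scene pot_stand [(0.61, [0.6248, 0.0269, 0.0006])]
scene pot_rim [(0.69, [0.6815, 0.0133, 0.0654])]
scene cover [(0.63, [0.5206, 0.2559, -0.0024])]
scene small_cover [(0.65, [0.5998, -0.1909, -0.0014])]
scene handle_grip [(0.68, [0.5413, 0.0454, 0.0766]), (0.5, [0.6641, -0.3396, 0.0012])]
scene pointer_tip [(0.63, [0.5435, 0.0694, 0.0364]), (0.3, [0.684, 0.0142, 0.0666])]
scene index_tip [(0.5, [0.4981, 0.0837, 0.0384])]
```

View pics/top0.png

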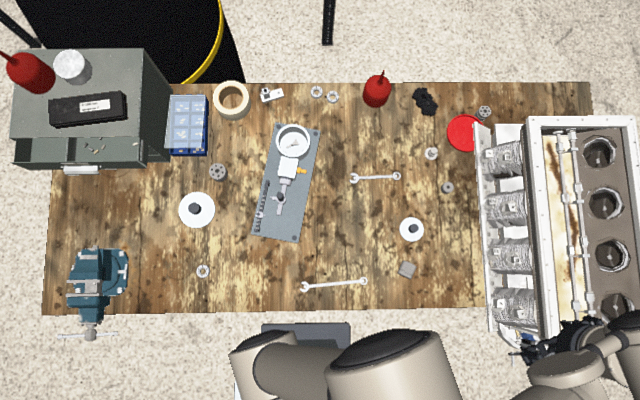

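View pics/scene0.png

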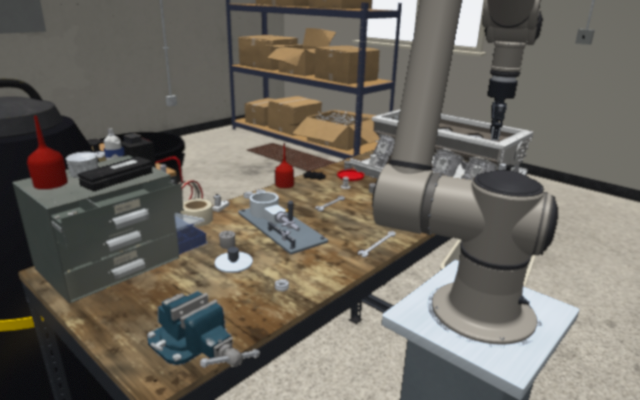

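```bash
python3 -m creep '{"delta_rot":[[0,0,0],[0,0,0],[0,0,0],[0,0,0],[0,0,0]],"offset":[[0,0,-4],[0,0,-4],[4.5,-3,0],[4.5,-3,0],[4.5,-3,0]],"hand":[1,1,1,1,1]}' 40; python3 -m creep '{"delta_rot":[[0,0,-0.181],[0,0,-0.181],[0,0,-0.181],[0,0,-0.181],[0,0,-0.181]],"offset":[[4,-3,0],[4,-2,0],[4,-2,0],[4,-1,0],[4,0,0]],"hand":[1,1,1,1,1]}'
python3 - <<'E'
from h import *
im,d=eyes.camera("top")
for l in ["cover","pot_stand","purge_slide","pot_rim"]:
    for t in models.trace(l,"top")[:2]:
        c=cloud("top",d,t["mask"]); print(l,t["conf"],len(c),c.mean(0),np.percentile(c,[2,50,98],axis=0).round(3).tolist())
        if l=="cover":
            k=c[(c[:,2]<.025)&(c[:,2]>.005)];print("disc",cv2.minEnclosingCircle(k[:,:2].astype(np.float32)), np.median(k[:,2])); k=c[c[:,2]>.035];print("knob",k.mean(0),len(k))
        if l=="pot_stand":
            k=c[(c[:,2]<.018)];print("plate",cv2.minAreaRect(k[:,:2].astype(np.float32)))
            k=c[c[:,2]>.054];print("pot",cv2.minEnclosingCircle(k[:,:2].astype(np.float32)))
print(np.round(eyes.camera_params("wrist")["world_to_cam"],3).tolist())
s=robot.get_obs();print(s["time"],s["position"],s["joint_pos"],np.round(s["tcp_rot"],3).tolist())
E
```

```text
time: 1.42
position: [0.3123, -0.3307, 0.3019]
tcp_rot: [[0.9, 0.437, 0.0], [0.437, -0.9, -0.0], [0.0, 0.001, -1.0]]
force: [0.6, -0.1, -0.2]
opening: 0.995
gripper_force: 0.0
time: 2.05
position: [0.3968, -0.1277, 0.302]
tcp_rot: [[0.205, 0.979, 0.001], [0.979, -0.205, -0.0], [-0.0, 0.001, -1.0]]
force: [1.2, -0.4, 0.8]
opening: 0.998
gripper_force: 0.0
cover 0.8 979 [0.52037924 0.25624769 0.01884625] [[0.483, 0.218, 0.011], [0.519, 0.255, 0.015], [0.56, 0.297, 0.049]]
disc ((0.5217007398605347, 0.2569054663181305), 0.045637331902980804) 0.015070201454680854
knob [0.51983671 0.25632953 0.04590292] 112
pot_stand 0.72 5450 [0.58496122 0.03474336 0.02282378] [[0.45, -0.036, 0.009], [0.584, 0.034, 0.014], [0.721, 0.105, 0.064]]
plate ((0.5941628813743591, 0.03438180685043335), (0.12013692408800125, 0.30202823877334595), 78.18434143066406)
pot ((0.6262814998626709, 0.027089107781648636), 0.09669815003871918)
purge_slide 0.66 132 [ 0.65779032 -0.33472241  0.01517858] [[0.647, -0.353, -0.001], [0.657, -0.333, 0.007], [0.674, -0.322, 0.037]]
purge_slide 0.55 223 [0.5390884  0.04675194 0.05169564] [[0.504, 0.034, 0.012], [0.537, 0.046, 0.041], [0.575, 0.066, 0.105]]
pot_rim 0.81 5608 [0.58483786 0.03512296 0.02227204] [[0.45, -0.036, 0.002], [0.583, 0.035, 0.014], [0.724, 0.107, 0.064]]
[[0.977, -0.212, -0.0, -0.415], [-0.201, -0.927, 0.316, -0.106], [-0.067, -0.309, -0.949, 0.442], [0.0, 0.0, 0.0, 1.0]]
2.3 [ 0.39645833 -0.12942287  0.30181837] [-4.99348077e-01  8.21345483e-02  1.63831065e+00 -5.45723223e-04
  1.42093423e+00 -2.84973292e-01] [[0.213, 0.977, -0.0], [0.977, -0.213, -0.001], [-0.001, 0.0, -1.0]]
```

```bash
python3 -m creep '{"delta_rot":[[0,0,0],[0,0,0],[0,0,0],[0,0,0],[0,0,0]],"offset":[[5.5,0.5,0],[5.5,0.5,0],[5.5,0.5,0],[5.5,0.5,0],[5.5,0.5,0]],"hand":[1,1,1,1,1]}'; python3 -m creep '{"delta_rot":[[0,0,0],[0,0,0],[0,0,0],[0,0,0],[0,0,0]],"offset":[[5,0.5,3],[5,0.5,3],[2.9,0.4,4],[0,0,0],[0,0,0]],"hand":[1,1,1,1,1]}'
python3 - <<'E'
from h import *
s=robot.get_obs();print(s["position"])
im,d=eyes.camera("wrist");cv2.imwrite("pics/w1.png",im[:,:,::-1])
print(spot("cover","wrist"))
for t in models.trace("cover","wrist")[:2]:
    c=cloud("wrist",d,t["mask"]);k=c[(c[:,2]<.02)&(c[:,2]>.008)];print(t["conf"],cv2.minEnclosingCircle(k[:,:2].astype(np.float32)),np.median(k[:,2]))
    k=c[(c[:,2]>.040)];print("knob",cv2.minEnclosingCircle(k[:,:2].astype(np.float32)),np.median(k[:,2]))
E
```

```text
time: 2.92
position: [0.48, 0.1347, 0.3018]
tcp_rot: [[0.215, 0.977, 0.0], [0.977, -0.215, -0.001], [-0.0, 0.001, -1.0]]
force: [0.9, -0.4, -0.4]
opening: 0.996
gripper_force: 0.0
time: 3.55
position: [0.5209, 0.2562, 0.2024]
tcp_rot: [[0.213, 0.977, 0.001], [0.977, -0.213, -0.0], [-0.0, 0.001, -1.0]]
force: [0.2, -0.3, 0.9]
opening: 1.002
gripper_force: 0.0
[0.5208529  0.25620165 0.20243919]
[(0.64, [0.5226, 0.259, -0.0016])]
0.88 ((0.5222223401069641, 0.2566573917865753), 0.04475640133023262) 0.014056596861153736
knob ((0.5222412943840027, 0.257257878780365), 0.0140151372179389) 0.04595483418837831
```

View pics/w1.png

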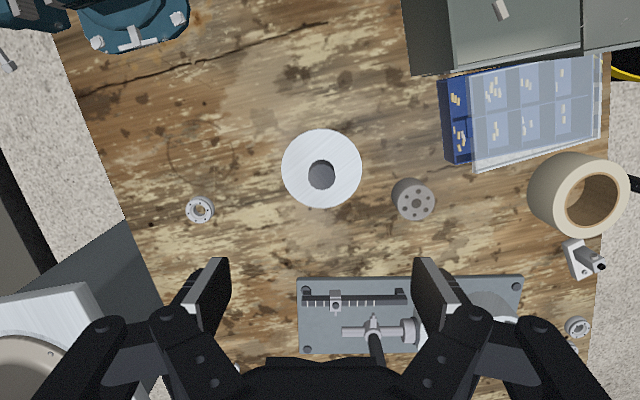

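```bash
python3 -m creep '{"delta_rot":[[0,0,0],[0,0,0],[0,0,0],[0,0,0],[0,0,0]],"offset":[[0.1,0.1,5],[0,0,5],[0,0,4],[0,0,2],[0,0,0.7]],"hand":[1,1,1,1,1]}'; python3 -m creep '{"delta_rot":[[0,0,0],[0,0,0],[0,0,0],[0,0,0],[0,0,0]],"offset":[[0,0,0],[0,0,0],[0,0,0],[0,0,0],[0,0,0]],"hand":[1,0.2,0.2,0.2,0.2]}' 50;python3 -m creep '{"delta_rot":[[0,0,0],[0,0,0],[0,0,0],[0,0,0],[0,0,0]],"offset":[[0,0,0],[0,0,0],[0,0,0],[0,0,0],[0,0,0]],"hand":[0.2,0.2,0.2,0.2,0.2]}' 50
```

```text
time: 4.32
position: [0.5214, 0.2576, 0.0347]
tcp_rot: [[0.213, 0.977, -0.0], [0.977, -0.213, -0.0], [-0.0, -0.0, -1.0]]
force: [-0.3, -0.2, 0.7]
opening: 1.0
gripper_force: 0.0
time: 4.95
position: [0.5214, 0.2589, 0.0367]
tcp_rot: [[0.211, 0.977, 0.001], [0.977, -0.211, 0.001], [0.001, 0.001, -1.0]]
force: [-2.1, 0.5, 7.5]
opening: 0.199
gripper_force: 3.8
time: 5.58
position: [0.5214, 0.2589, 0.0367]
tcp_rot: [[0.211, 0.977, 0.001], [0.977, -0.211, 0.001], [0.001, 0.001, -1.0]]
force: [-4.6, 0.5, 12.9]
opening: 0.197
gripper_force: 6.5
```

```bash
python3 - <<'E'
from h import *
im,d=eyes.camera("wrist");cv2.imwrite("pics/w2.png",im[:,:,::-1])
s=robot.get_obs();print({k:np.round(s[k],3).tolist() for k in ("time","position","force","torque","opening","gripper_force")})
print(spot("cover","wrist"))
E
```

```text
{'time': 5.625, 'position': [0.521, 0.259, 0.037], 'force': [-4.882, 0.141, 12.492], 'torque': [0.056, 0.812, -0.008], 'opening': 0.205, 'gripper_force': 6.514}
[(0.98, [0.5189, 0.2551, -0.0017])]
```

View pics/w2.png

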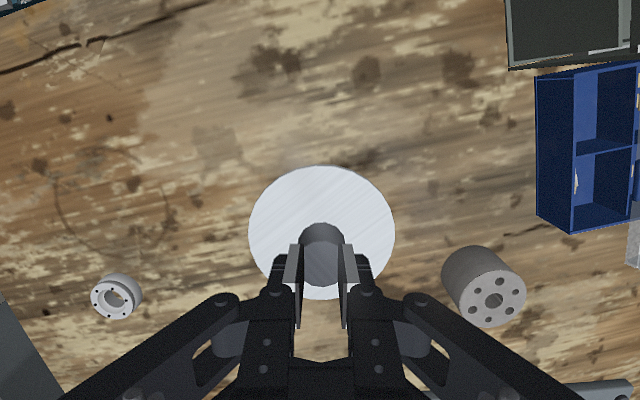

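```bash
python3 -m creep '{"delta_rot":[[0,0,0],[0,0,0],[0,0,0],[0,0,0]],"offset":[[0,0,0],[0,0,-0.4],[0,0,0],[0,0,0]],"hand":[0.6,0.6,0.6,0.6]}' 50; python3 -m creep '{"delta_rot":[[0,0,0],[0,0,0],[0,0,0],[0,0,0],[0,0,0]],"offset":[[0,0,0],[0,0,0],[0,0,0],[0,0,0],[0,0,0]],"hand":[0,0,0,0,0]}' 50
python3 - <<'E'
from h import *
print(robot.get_obs()["torque"])
im,d=eyes.camera("wrist")
for t in models.trace("cover","wrist")[:2]:
    c=cloud("wrist",d,t["mask"]);k=c[(c[:,2]<.02)&(c[:,2]>.008)];print(t["conf"],cv2.minEnclosingCircle(k[:,:2].astype(np.float32)),np.median(k[:,2]))
    k=c[(c[:,2]>.040)];print("knob",cv2.minEnclosingCircle(k[:,:2].astype(np.float32)),np.median(k[:,2]))
E
```

```text
time: 6.18
position: [0.5212, 0.2583, 0.0386]
tcp_rot: [[0.211, 0.977, -0.0], [0.977, -0.211, -0.0], [-0.0, -0.0, -1.0]]
force: [0.6, 0.2, -1.0]
opening: 0.597
gripper_force: 0.0
time: 6.8
position: [0.5213, 0.2583, 0.0388]
tcp_rot: [[0.211, 0.977, -0.0], [0.977, -0.211, -0.0], [-0.0, 0.0, -1.0]]
force: [-0.3, 0.0, -0.4]
opening: -0.003
gripper_force: 0.0
[ 0.02383608  0.03107746 -0.05080133]
0.72 ((0.5216557383537292, 0.2566634714603424), 0.04536934569478035) 0.012911900688383882
knob ((0.5227330327033997, 0.26382365822792053), 0.013917664997279644) 0.0442958527949914
```

```bash
python3 - <<'E'
from h import *
im,d=eyes.camera("wrist");cv2.imwrite("pics/w3.png",im[100:,120:520,::-1])
print(d[300:400:20,320],d[255,310:335:5])
for u,v in [(322,232),(322,255),(322,290),(295,260),(350,260)]:
    m=np.zeros(d.shape,bool);m[v,u]=1;print(u,v,im[v,u],cloud("wrist",d,m).round(4))
E
```

```text
[0.1247742  0.12742536 0.23778218 0.24487089 0.08036197] [0.14393908 0.14296445 0.14176384 0.14205241 0.14259674]
322 232 [ 96  98 102] [[0.5248 0.2698 0.038 ]]
322 255 [60 61 62] [[0.5247 0.27   0.0631]]
322 290 [73 72 74] [[0.524  0.2669 0.0851]]
295 260 [26 32 38] [[0.5119 0.2691 0.0613]]
350 260 [154 160 166] [[0.5357 0.2361 0.0134]]
```

View pics/w3.png

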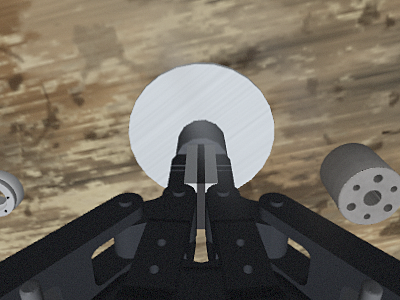

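```bash
python3 - <<'E'
from h import *
im,d=eyes.camera("wrist");s=robot.get_obs()
R=np.array(s["tcp_rot"]);p=np.array(s["position"])
for v in range(205,330,6):
    o=[]
    for u in (306,322,338):
        m=np.zeros(d.shape,bool);m[v,u]=1;c=cloud("wrist",d,m)
        o.append(((c[0]-p)@R*1000).round(1).tolist() if len(c) else None)
    print(v,o)
E
```

```text
205 [[18.1, -8.4, 25.5], [18.6, 1.1, 24.1], [18.2, 10.6, 25.3]]
211 [[13.9, -8.5, 26.5], [14.1, 1.1, 26.0], [13.9, 10.7, 26.5]]
217 [[10.7, -8.5, 24.8], [10.1, 1.1, 26.4], [10.4, 10.7, 25.5]]
223 [[6.4, -8.6, 25.9], [11.8, 1.1, 13.2], [6.4, 10.8, 25.8]]
229 [[9.5, -7.8, 10.2], [12.0, 1.0, 4.5], [8.5, 10.1, 12.3]]
235 [[9.2, -7.5, 3.0], [12.3, 1.0, -3.5], [9.2, 9.6, 3.0]]
241 [[9.6, -7.2, -4.9], [9.9, 1.0, -5.6], [9.5, 9.2, -4.9]]
247 [[6.7, -7.2, -6.1], [11.9, 0.9, -16.0], [6.8, 9.1, -6.1]]
253 [[3.4, -7.2, -6.2], [12.3, 0.9, -22.7], [2.7, 9.3, -5.0]]
259 [[11.3, -6.2, -26.3], [12.0, 0.9, -27.7], [8.1, 8.4, -20.7]]
265 [[12.6, -5.9, -33.7], [11.6, 0.9, -32.1], [7.5, 8.1, -25.2]]
271 [[12.0, -5.7, -37.4], [11.4, 0.9, -36.5], [8.1, 7.8, -31.1]]
277 [[12.0, -5.5, -42.0], [11.8, 0.8, -41.6], [7.8, 7.6, -35.4]]
283 [[11.8, -5.4, -45.9], [11.7, 0.8, -45.7], [13.5, 6.8, -48.4]]
289 [[12.2, -5.2, -50.4], [9.3, 0.8, -46.2], [14.7, 6.5, -54.0]]
295 [[12.7, -5.0, -54.7], [6.5, 0.8, -46.1], [12.9, 6.5, -55.0]]
301 [[12.5, -4.8, -58.0], [3.8, 0.8, -46.3], [13.2, 6.3, -58.9]]
307 [[13.0, -4.6, -61.9], [0.5, 0.8, -45.7], [12.6, 6.2, -61.4]]
313 [[12.6, -4.5, -64.6], [-1.7, 0.8, -46.6], [12.8, 6.0, -64.8]]
319 [[13.1, -4.4, -68.1], [-4.8, 0.9, -46.4], [12.6, 5.9, -67.4]]
325 [[17.1, -4.0, -75.5], [-8.1, 0.9, -46.0], [17.6, 5.3, -76.1]]
```

```bash
python3 -m creep '{"delta_rot":[[0,0,0],[0,0,0],[0,0,0],[0,0,0],[0,0,0]],"offset":[[0,0,0],[0,0,0],[0,0,0],[-0.1,0.1,1.3],[0,0,1.3]],"hand":[0.8,0.8,0.8,0.8,0.8]}' 50; python3 -m creep '{"delta_rot":[[0,0,0],[0,0,0],[0,0,0],[0,0,0],[0,0,0]],"offset":[[0,0,0],[0,0,0],[0,0,0],[0,0,0],[0,0,0]],"hand":[0.8,0,0,0,0]}' 50;python3 -m creep '{"delta_rot":[[0,0,0],[0,0,0]],"offset":[[0,0,0],[0,0,0]],"hand":[0,0]}'
```

```text
time: 7.62
position: [0.5219, 0.2569, 0.0117]
tcp_rot: [[0.212, 0.977, -0.0], [0.977, -0.212, -0.0], [-0.0, -0.0, -1.0]]
force: [-0.6, 0.2, -0.1]
opening: 0.799
gripper_force: 0.0
time: 8.25
position: [0.5224, 0.2572, 0.0134]
tcp_rot: [[0.211, 0.977, 0.001], [0.977, -0.211, 0.0], [0.0, 0.001, -1.0]]
force: [-1.7, 0.0, 4.2]
opening: 0.304
gripper_force: 49.6
time: 8.5
position: [0.5224, 0.2573, 0.0134]
tcp_rot: [[0.211, 0.977, 0.001], [0.977, -0.211, 0.0], [0.0, 0.001, -1.0]]
force: [0.1, 0.1, 5.8]
opening: 0.31
gripper_force: 49.7
```

```bash
python3 -m creep '{"delta_rot":[[0,0,0],[0,0,0],[0,0,0],[0,0,0],[0,0,0]],"offset":[[0,0,-1],[0,0,-3],[0,0,-4],[0,0,-4],[0,0,0]],"hand":[0,0,0,0,0]}'
cat >> h.py <<'E'
from scipy.optimize import least_squares
def potfit(cam,d,g=(0.682,0.0145)):
    c=cloud(cam,d,np.ones(d.shape,bool)); k=c[(np.hypot(c[:,0]-g[0],c[:,1]-g[1])<.055)&(abs(c[:,2]-.063)<.004)]
    f=lambda q:(lambda r:np.maximum(r-.042,0)+np.maximum(.0355-r,0))(np.hypot(k[:,0]-q[0],k[:,1]-q[1]))
    q=least_squares(f,g,loss="soft_l1",f_scale=.001,diff_step=1e-4).x
    q2=least_squares(lambda q:np.hypot(k[:,0]-q[0],k[:,1]-q[1])-.03875,g,loss="soft_l1",f_scale=.002).x
    return len(k),q,q2,np.median(k[:,2]),cv2.minEnclosingCircle(k[:,:2].astype(np.float32))
E
python3 - <<'E'
from h import *
im,d=eyes.camera("top");print(potfit("top",d));print(spot("pot_rim","top"))
im,d=eyes.camera("wrist")
for n in ("pot_rim","handle_grip","pointer_tip","index_tip","cover"): print(n,spot(n,"wrist"))
try: print(potfit("wrist",d))
except Exception as e: print(e)
s=robot.get_obs();print(s["position"],s["force"],s["torque"])
for t in models.trace("cover","wrist")[:1]:
    c=cloud("wrist",d,t["mask"]);k=c[(c[:,2]<np.median(c[:,2])+.006)]
    A=np.c_[k[:,:2],np.ones(len(k))];print("plane",np.linalg.lstsq(A,k[:,2],rcond=None)[0],np.median(k[:,2]),cv2.minEnclosingCircle(k[:,:2].astype(np.float32)))
E
```

```text
time: 9.12
position: [0.5237, 0.2577, 0.1359]
tcp_rot: [[0.211, 0.977, 0.006], [0.977, -0.211, 0.002], [0.003, 0.006, -1.0]]
force: [0.4, -0.3, -3.2]
opening: 0.305
gripper_force: 49.8
(246, array([0.68080227, 0.01612586]), array([0.6805163 , 0.01612064]), np.float64(0.06251665817617458), ((0.6809186339378357, 0.01641412079334259), 0.042239654809236526))
[(0.98, [0.6806, 0.0159, 0.0655])]
pot_rim []
handle_grip []
pointer_tip []
index_tip [(0.83, [0.5008, 0.0835, 0.0362])]
cover [(0.85, [0.521, 0.2562, 0.1181])]
(204, array([0.68203365, 0.01641366]), array([0.68186703, 0.01703598]), np.float64(0.06033657950749308), ((0.7063747048377991, 0.03726063668727875), 0.0247740987688303))
[0.5215101  0.25692566 0.13152742] [ 0.033976    0.21140601 -3.44751028] [-0.02815894  0.01457573  0.02235363]
plane [0.030689   0.0789979  0.09279054] 0.13128959489310274 ((0.5110195279121399, 0.20647861063480377), 0.09615807980298996)
```

```bash
python3 -m creep '{"delta_rot":[[0,0,0],[0,0,0],[0,0,0],[0,0,0],[0,0,0]],"offset":[[-2.5,3,0],[-3.5,3.5,0],[-3.5,3.5,0],[-3.5,3.5,0],[-3.5,3.5,0]],"hand":[0,0,0,0,0]}';python3 -m creep '{"delta_rot":[[0,0,0],[0,0,0],[0,0,0],[0,0,0]],"offset":[[-2.5,2.5,0],[-1.1,1.2,0],[0,0,0],[0,0,0]],"hand":[0,0,0,0]}'
python3 - <<'E'
from h import *
s=robot.get_obs();print(s["position"],np.round(s["tcp_rot"],4).tolist(),s["force"])
for cam in ("top","wrist"):
    im,d=eyes.camera(cam)
    print(cam,spot("cover",cam),spot("pot_rim",cam))
    c=cloud(cam,d,np.ones(d.shape,bool)); p=s["position"]
    k=c[(np.hypot(c[:,0]-p[0],c[:,1]-p[1])<.055)&(abs(c[:,2]-.132)<.008)]
    if len(k)>30:
        A=np.c_[k[:,:2],np.ones(len(k))];print("plane",np.linalg.lstsq(A,k[:,2],rcond=None)[0],len(k),np.median(k[:,2]))
    k=k[abs(k[:,2]-np.median(k[:,2]))<.004]
    print("disc",cv2.minEnclosingCircle(k[:,:2].astype(np.float32)))
    print(potfit(cam,d,(.6812,.0162)))
    cv2.imwrite(f"pics/pl_{cam}.png",im[:,:,::-1])
E
```

```text
time: 10.2
position: [0.6539, 0.0585, 0.1323]
tcp_rot: [[0.211, 0.977, -0.001], [0.977, -0.211, 0.0], [-0.0, -0.001, -1.0]]
force: [-0.6, -0.2, -3.2]
opening: 0.309
gripper_force: 49.9
time: 10.7
position: [0.6811, 0.0184, 0.1326]
tcp_rot: [[0.21, 0.978, -0.001], [0.978, -0.21, 0.001], [0.0, -0.001, -1.0]]
force: [-0.3, -0.2, -4.5]
opening: 0.305
gripper_force: 50.0
[0.68114915 0.01842098 0.13257522] [[0.2102, 0.9776, -0.001], [0.9777, -0.2102, 0.0006], [0.0003, -0.0011, -1.0]] [-0.26728689 -0.1699289  -4.48934739]
top [] []
disc ((0.6968483924865723, 0.026141397655010223), 0.02999480441212654)
(0, array([0.6812, 0.0162]), array([0.6812, 0.0162]), np.float64(nan), ((0.0, 0.0), 0.0))
wrist [] []
plane [-0.00071258 -0.00581182  0.13314061] 11907 0.1325059549639352
disc ((0.6818062663078308, 0.016842102631926537), 0.04534311592578888)
(876, array([0.68260599, 0.01493742]), array([0.68273798, 0.01525644]), np.float64(0.060634438600577045), ((0.6877504587173462, 0.03386562317609787), 0.036725711077451706))
  return _methods._mean(a, axis=axis, dtype=dtype,
  ret = ret.dtype.type(ret / rcount)
```

View pics/pl_wrist.png

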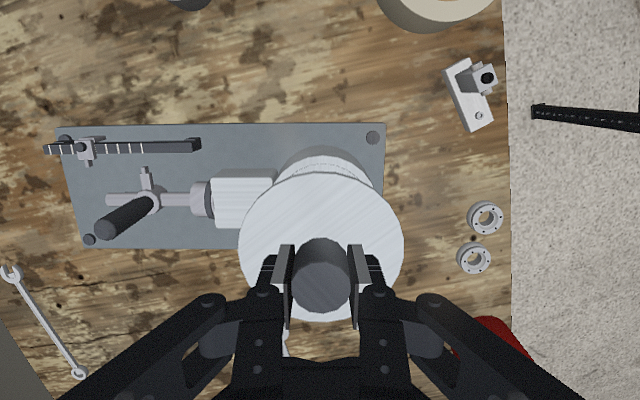

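```bash
python3 -m creep '{"delta_rot":[[0,0,0],[0,0,0],[0,0,0]],"offset":[[-0.1,0,2],[0,0,2],[0,0,0]],"hand":[0,0,0]}'
python3 - <<'E'
from h import *
s=robot.get_obs();print(s["position"])
im,d=eyes.camera("wrist");c=cloud("wrist",d,np.ones(d.shape,bool)); p=s["position"]
k=c[(np.hypot(c[:,0]-p[0],c[:,1]-p[1])<.055)&(abs(c[:,2]-.0925)<.006)]
print("disc",cv2.minEnclosingCircle(k[:,:2].astype(np.float32)),np.median(k[:,2]))
# pot outer wall (front side) and rim
k=c[(np.hypot(c[:,0]-.6815,c[:,1]-.0158)<.06)&(c[:,2]>.02)&(c[:,2]<.058)]
a=(k[:,:2]-[.6815,.0158]);k=k[(a@[-.978,.21])<.02]
q=least_squares(lambda q:np.hypot(k[:,0]-q[0],k[:,1]-q[1])-.042,(.6815,.0158),loss="soft_l1",f_scale=.001);print("wall",len(k),q.x,np.median(abs(q.fun)))
print("rim",potfit("wrist",d,(.6815,.0158)))
cv2.imwrite("pics/w5.png",im[:,:,::-1])
E
```

```text
time: 11.38
position: [0.6804, 0.0163, 0.0911]
tcp_rot: [[0.211, 0.977, -0.004], [0.977, -0.211, 0.0], [-0.001, -0.004, -1.0]]
force: [-0.1, -0.5, -2.3]
opening: 0.307
gripper_force: 49.9
[0.68037035 0.01625564 0.09105293]
disc ((0.6811990141868591, 0.01555709633976221), 0.04540319740772247) 0.09194305057728444
wall 827 [0.683418   0.01527935] 0.00010922696817465549
rim (564, array([0.68355337, 0.0156228 ]), array([0.68405725, 0.01733683]), np.float64(0.061837204100551546), ((0.6932594776153564, 0.04137026146054268), 0.031424544751644135))
```

```bash
python3 -m creep '{"delta_rot":[[0,0,0],[0,0,0],[0,0,0],[0,0,0],[0,0,0]],"offset":[[0,0.15,1.2],[0,0,0.3],[0,0,0.3],[0,0,0.2],[0,0,0]],"hand":[0,0,0,0,0]}'
```

```text
time: 12.05
position: [0.6831, 0.0156, 0.0728]
tcp_rot: [[0.211, 0.977, 0.0], [0.977, -0.211, -0.0], [-0.0, 0.0, -1.0]]
force: [-0.7, 0.3, -3.4]
opening: 0.309
gripper_force: 50.0
```

```bash
python3 -m creep '{"delta_rot":[[0,0,0],[0,0,0],[0,0,0],[0,0,0],[0,0,0]],"offset":[[0,0,0.2],[0,0,0.2],[0,0,0.15],[0,0,0],[0,0,0]],"hand":[0,0,0,0,0]}'
```

```text
time: 12.68
position: [0.6831, 0.0156, 0.0674]
tcp_rot: [[0.211, 0.977, 0.0], [0.977, -0.211, -0.0], [-0.0, 0.0, -1.0]]
force: [-1.1, -0.3, -1.4]
opening: 0.303
gripper_force: 50.1
```

```bash
python3 -m creep '{"delta_rot":[[0,0,0],[0,0,0],[0,0,0],[0,0,0],[0,0,0]],"offset":[[0,0,0.1],[0,0,0],[0,0,0],[0,0,0],[0,0,0]],"hand":[0,0,0.35,0.5,0.8]}';python3 -m creep '{"delta_rot":[[0,0,0],[0,0,0],[0,0,0],[0,0,0],[0,0,0]],"offset":[[0,0,0],[0,0,-3],[0,0,-4],[0,0,-5],[0,0,0]],"hand":[0.8,0.8,0.8,0.8,0.8]}'
python3 - <<'E'
from h import *
s=robot.get_obs();print(s["position"])
im,d=eyes.camera("wrist");c=cloud("wrist",d,np.ones(d.shape,bool))
k=c[(np.hypot(c[:,0]-.683,c[:,1]-.0156)<.055)&(abs(c[:,2]-.068)<.008)]
k=k[abs(k[:,2]-np.median(k[:,2]))<.004]
A=np.c_[k[:,:2],np.ones(len(k))];print("disc",cv2.minEnclosingCircle(k[:,:2].astype(np.float32)),np.median(k[:,2]),np.linalg.lstsq(A,k[:,2],rcond=None)[0])
k=c[(np.hypot(c[:,0]-.683,c[:,1]-.0156)<.06)&(c[:,2]>.02)&(c[:,2]<.056)]
a=(k[:,:2]-[.683,.0156]);k=k[(a@[-.978,.21])<.02]
q=least_squares(lambda q:np.hypot(k[:,0]-q[0],k[:,1]-q[1])-.042,(.683,.0156),loss="soft_l1",f_scale=.001);print("wall",len(k),q.x,np.median(abs(q.fun)))
for n in ("handle_grip","pointer_tip","index_tip","cover"): print(n,spot(n,"wrist"))
# handle: dark post
k=c[(np.hypot(c[:,0]-.541,c[:,1]-.045)<.025)&(c[:,2]>.056)&(c[:,2]<.108)]
if len(k)>50:
  q=least_squares(lambda q:np.hypot(k[:,0]-q[0],k[:,1]-q[1])-.008,(.541,.045),loss="soft_l1",f_scale=.001);print("post",len(k),q.x,k[:,2].max(),np.median(abs(q.fun)))
cv2.imwrite("pics/w6.png",im[:,:,::-1])
E
```

```text
time: 13.3
position: [0.6833, 0.0156, 0.0662]
tcp_rot: [[0.211, 0.977, 0.0], [0.977, -0.211, -0.0], [-0.0, 0.0, -1.0]]
force: [-0.4, -0.2, -0.2]
opening: 0.702
gripper_force: 0.0
time: 13.92
position: [0.6855, 0.0155, 0.1917]
tcp_rot: [[0.211, 0.977, 0.01], [0.977, -0.211, -0.001], [0.001, 0.01, -1.0]]
force: [0.5, 0.2, 0.6]
opening: 0.8
gripper_force: 0.0
[0.68550534 0.01549406 0.1917092 ]
disc ((0.6811836957931519, 0.01490672305226326), 0.04501200094819069) 0.06377441355257424 [-0.00502563  0.00075787  0.06718427]
wall 98 [0.67995489 0.01483827] 0.00013438079545046583
handle_grip [(0.96, [0.5335, 0.0467, 0.0739])]
pointer_tip [(0.68, [0.5424, 0.0719, 0.031])]
index_tip [(0.85, [0.4931, 0.0841, 0.0321]), (0.67, [0.5943, -0.1908, -0.0064])]
cover [(0.96, [0.6778, 0.0142, 0.0462])]
post 668 [0.53800855 0.04486467] 0.10016033072760949 0.0005008572468336399
```

View pics/w6.png

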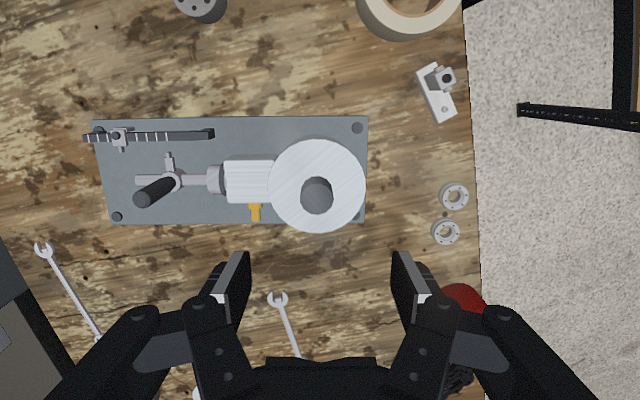

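```bash
python3 -m creep '{"delta_rot":[[0,0,0],[0,0,0],[0,0,0],[0,0,0],[0,0,0]],"offset":[[0,-4.5,0],[0,-5,0],[0,-5,0],[0,0,0],[0,0,0]],"hand":[0.8,0.8,0.8,0.8,0.8]}'
cat > m.py <<'E'
from h import *
s=robot.get_obs();p=s["position"];print(s["time"],p,np.abs(s["dq"]).max())
im,d=eyes.camera("wrist");c=cloud("wrist",d,np.ones(d.shape,bool))
for n in ("handle_grip","pointer_tip","index_tip"): print(n,spot(n,"wrist"))
k=c[(np.hypot(c[:,0]-.541,c[:,1]-.045)<.025)&(c[:,2]>.06)&(c[:,2]<.108)]
if len(k)>50:
  q=least_squares(lambda q:np.hypot(k[:,0]-q[0],k[:,1]-q[1])-.008,(.541,.045),loss="soft_l1",f_scale=.001);print("post",len(k),q.x,k[:,2].max(),np.median(abs(q.fun)))
k=c[(np.hypot(c[:,0]-.683,c[:,1]-.0156)<.055)&(abs(c[:,2]-.068)<.006)]
if len(k)>50:print("disc",cv2.minEnclosingCircle(k[:,:2].astype(np.float32)),np.median(k[:,2]))
E
python3 m.py; python3 -c "
from h import *
im,d=eyes.camera('wrist');cv2.imwrite('pics/w7.png',im[:,:,::-1]);np.save('d7.npy',d)"
```

```text
time: 14.8
position: [0.5419, 0.0462, 0.1861]
tcp_rot: [[0.211, 0.977, 0.0], [0.977, -0.211, -0.0], [-0.0, 0.0, -1.0]]
force: [-0.5, 0.1, -0.3]
opening: 0.804
gripper_force: 0.0
14.8 [0.54190313 0.04621686 0.18605873] 0.029368018435484866
handle_grip [(0.75, [0.5394, 0.0447, 0.0754])]
pointer_tip [(0.59, [0.5429, 0.0716, 0.0357])]
index_tip [(0.84, [0.5006, 0.0855, 0.0376]), (0.2, [0.598, -0.1922, -0.0027])]
post 489 [0.54090663 0.04490497] 0.10225144231179781 0.0006452429886769345
disc ((0.6836790442466736, 0.014242196455597878), 0.04578189179301262) 0.06695821511301589
```

View pics/w7.png

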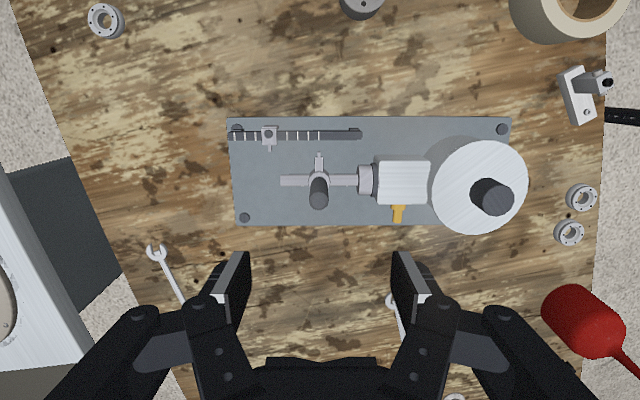

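```bash
cat > ray.py <<'E'
from h import *
def ray(uv,z=.037):
    P=eyes.camera_params("wrist");T=np.linalg.inv(np.array(P["world_to_cam"]))
    n=cv2.undistortPoints(np.array([[uv]],float),np.array(P["intrinsics"]),np.array(P["dist_coeffs"]))[0,0]
    r=T[:3,:3]@np.r_[n,1];o=T[:3,3];return (o+r*(z-o[2])/r[2])
E
python3 - <<'E'
from ray import *
a,b=ray((319,155)),ray((269.5,150));print(a,b,(a-b)@[.9775,-.211,0],(a-b)@[.211,.9775,0])
im=cv2.imread("pics/w7.png");cv2.imwrite("pics/w7c.png",cv2.resize(im[115:205,220:370],None,fx=5,fy=5,interpolation=cv2.INTER_CUBIC))
E
python3 -m creep '{"delta_rot":[[0,0,0],[0,0,0],[0,0,0],[0,0,0],[0,0,0]],"offset":[[-0.1,0,4.5],[0,0,4.5],[0,0,3.3],[0,0,1],[0,0,0]],"hand":[0.8,0.8,0.8,0.8,0.8]}';python3 -m creep '{"delta_rot":[[0,0,0],[0,0,0],[0,0,0],[0,0,0],[0,0,0]],"offset":[[0,0,0],[0,0,0],[0,0,0],[0,0,0],[0,0,0]],"hand":[0,0,0,0,0]}' 60
```

```text
[0.54601089 0.07010212 0.037     ] [0.50093937 0.0848268  0.037     ] 0.04716430797061757 -0.004883279114447178
time: 15.68
position: [0.5415, 0.0452, 0.0533]
tcp_rot: [[0.211, 0.977, -0.0], [0.977, -0.211, -0.0], [-0.0, -0.0, -1.0]]
force: [0.4, 0.4, 0.3]
opening: 0.8
gripper_force: 0.0
time: 16.3
position: [0.5404, 0.0455, 0.0543]
tcp_rot: [[0.211, 0.977, -0.001], [0.977, -0.211, 0.0], [-0.0, -0.001, -1.0]]
force: [-4.7, 0.4, 7.2]
opening: 0.171
gripper_force: 58.8
```

View pics/w7c.png

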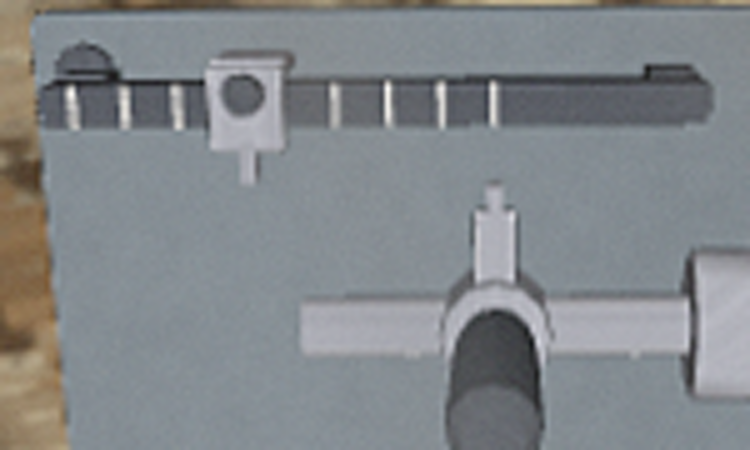

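```bash
python3 -m creep '{"delta_rot":[[0,0,0],[0,0,0],[0,0,0],[0,0,0],[0,0,0]],"offset":[[0,-1.2,0],[0,-1.2,0],[0,-1.2,0],[0,-1.1,0],[0,0,0]],"hand":[0,0,0,0,0]}' 60;python3 -m creep '{"delta_rot":[[0,0,0],[0,0,0]],"offset":[[0,0,0],[0,0,0]],"hand":[0,0]}'
python3 - <<'E'
from ray import *
s=robot.get_obs();print(s["position"])
im,d=eyes.camera("wrist");cv2.imwrite("pics/w8.png",im[:,:,::-1])
for n in ("pointer_tip","index_tip"): print(n,spot(n,"wrist"))
P=eyes.camera_params("wrist");T=np.array(P["world_to_cam"])
for q in ([.4985,.0805,.037],[.4985,.055,.077]):
    print(cv2.projectPoints(np.array([q]),cv2.Rodrigues(T[:3,:3])[0],T[:3,3],np.array(P["intrinsics"]),np.array(P["dist_coeffs"]))[0].ravel())
E
```

```text
time: 16.92
position: [0.497, 0.0547, 0.0544]
tcp_rot: [[0.211, 0.977, 0.006], [0.977, -0.211, -0.001], [0.0, 0.006, -1.0]]
force: [7.1, -3.4, -3.0]
opening: 0.17
gripper_force: 59.5
time: 17.18
position: [0.4977, 0.0546, 0.0543]
tcp_rot: [[0.211, 0.977, 0.006], [0.977, -0.211, -0.001], [0.0, 0.006, -1.0]]
force: [7.8, -3.9, -0.9]
opening: 0.171
gripper_force: 59.6
[0.49771494 0.05455927 0.05433216]
pointer_tip [(0.97, [0.504, 0.0817, 0.0388])]
index_tip [(0.77, [0.5024, 0.0869, 0.0371])]
[311.42999127 197.52165777]
[321.66035893 275.27863757]
```

View pics/w8.png

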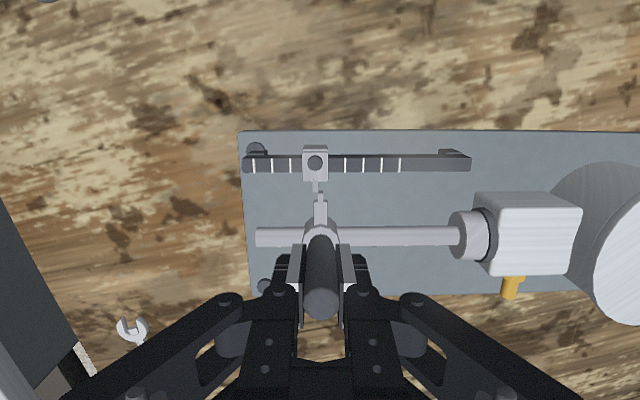

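```bash
python3 -m creep '{"delta_rot":[[0,0,0],[0,0,0],[0,0,0],[0,0,0]],"offset":[[0,-0.25,0],[0,0,0],[0,0,0],[0,0,0]],"hand":[0,0,0,0]}'
python3 - <<'E'
from ray import *
s=robot.get_obs();print(s["position"],s["gripper_force"],np.abs(s["dq"]).max())
im,d=eyes.camera("wrist");im=im[:,:,::-1]
print(ray((320,150))-ray((319,150)))
cv2.imwrite("pics/w9.png",cv2.resize(im[140:240,265:375],None,fx=6,fy=6,interpolation=cv2.INTER_CUBIC))
c=cloud("wrist",d,np.ones(d.shape,bool));k=c[(np.hypot(c[:,0]-.682,c[:,1]-.0156)<.055)&(abs(c[:,2]-.068)<.006)]
E
```

```text
time: 17.82
position: [0.4954, 0.0551, 0.0543]
tcp_rot: [[0.211, 0.977, 0.007], [0.977, -0.211, -0.001], [0.0, 0.007, -1.0]]
force: [7.7, -3.9, -0.9]
opening: 0.171
gripper_force: 59.6
[0.49537853 0.05506487 0.05431533] 59.60734502150444 0.0009109844737833065
[ 0.00052213 -0.00011326  0.        ]
```

View pics/w9.png

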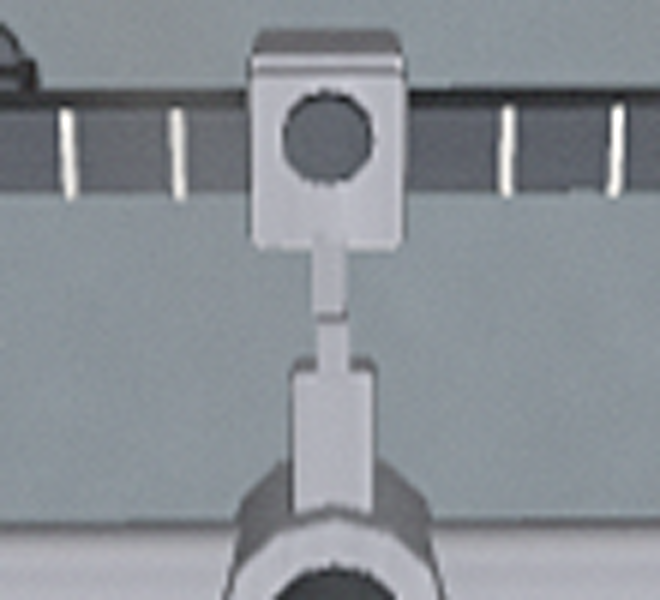

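```bash
python3 -c "
from bench import robot
print(robot.job_done())"
```

```text
the job is handed in; nothing more can be done
None
```

The larger cover sits level on the pot and is released. The gripper holds the purge slide with its pointer within about 0.5 mm of the index clip, and the job was handed in at about 18 s; no verdict came back.

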